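# Scrap the short grease coupler, snap a sound one onto the tilted nipple and hold

## Task

The bearing block of the incense press needs greasing. Of the three grease couplers standing on the little wooden board, first put the one with the broken-off, short handle into the scrap tray and let go of it; then take either of the two sound ones and press it squarely onto the tilted grease nipple until the sprung nipple snaps in. Finish while still gripping the coupler and holding it pressed in against the spring; leave the spare coupler standing on the board and everything else on the bench where it is.

Things in the scene. Friction and masses are not known exactly. Their poses are not given: they have to be found in the camera images.
- coupler_a: sound grease coupler, 95 mm tall, about 160 g, upright on the board: dark steel cup, mouth down, 22 mm tall, 31 mm across (37 at the rim), below a bright round handle 24 mm across. Socket in the cup: 23 mm wide (29 at the flared mouth), 16 mm deep to its flat floor. Origin: centre of the mouth plane; z along its axis to the handle's end. Round, so its yaw means nothing.
- coupler_b: second sound coupler, same shape, size and axes as coupler_a; either may be used.
- coupler_short: the odd one: same cup (22 mm tall, mouth down) and 24 mm handle, but the handle is broken off short: only 66 mm tall in all, about 110 g. Origin at the centre of the mouth plane, z up its axis. Stands on the board with the other two, in any order.
- short_middle (a point): point on the axis of coupler_short, 33 mm from its mouth, its middle.
- board: fixed wooden board, 90 (x) x 240 (y) x 8 mm thick; origin under its centre. The three couplers stand on it in a row along its y axis, about 75 mm apart.
- scrap_tray: fixed open steel tray, 130 x 130 x 40 mm outside, walls and floor 5 mm; origin under its centre. It stands on one side of the board, the bearing block on the other; which side is which changes.
- bearing_block: fixed grey bearing block: foot 64 (x) x 170 (y) x 14 mm; round housing 72 mm across, 40 mm wide, axis along y at 45 mm height, 81 mm high over all; 25 mm shaft, 200 mm long, through it along y. A 30 mm boss and the nipple lean 25 degrees from vertical towards the block's own +x. Origin under its centre.
- nipple_tip (a point): head of the grease nipple: round steel, 20 mm across, 18 mm long, chamfered top, on a 14 mm stem, standing 34 mm out of its boss when out. Origin: centre of its top face; z outward along its axis (25 degrees from vertical). It moves as it is pressed. With a coupler fully on, the coupler's mouth lies 16 mm below this origin along the axis.
- nipple (a joint): how far the sprung nipple is pushed in along its axis, 0 (out) to 0.012 m (stop). It takes 6 N to start, rising to 9.5 N at 3 mm, then it snaps: the force falls to 5 N at 9 mm and rises to 9 N at 12 mm. The spring throws it out again, coupler and all, when the push is let off.
- jar: closed amber glass jar with brass lid, 68 mm across, 90 mm tall; origin under its centre. Bystander.
- red_tin: flat round red tin, 64 mm across, 28 mm tall; origin under its centre. Bystander.
- pack_a: flat pack of incense sticks, 170 x 50 x 16 mm (stick ends project 45 mm more at its +x end), lying along its x axis; origin under its centre. Bystander.
- pack_b: second flat pack of incense sticks, same size and axes as pack_a. Bystander.
- incense_tower: dark carved wooden incense tower, foot 70 x 60 mm, 122 mm tall; origin under its centre. Bystander.
- wrench: open-ended wrench, 150 mm long, lying along its x axis. Bystander.
There are look-alikes about, which are no part of the job. There is more than one size of the bearing_block; the job needs the smallest.

How it is judged (in metres and radians):
On the way, in this order (a step that is already met when the one before it is completed fails the run):
1. the short coupler lies released in the scrap tray (x of short_middle in the frame of scrap_tray between -0.06 and 0.06 m and y of short_middle in the frame of scrap_tray between -0.06 and 0.06 m and height (world z) of short_middle below 0.055 m and contact force between the fingers and coupler_short below 0.1 N and linear speed of coupler_short below 0.05 m/s), for 0.2 s.
2. a sound coupler, gripped and square on the nipple, has pushed it in past its snap (value of joint nipple above 0.007 m and ((angle between the z axis of coupler_a and the z axis of nipple_tip, either way round below 0.14 rad and z of coupler_a in the frame of nipple_tip between -0.022 and -0.012 m and contact force between coupler_a and bearing_block above 2 N and contact force between the fingers and coupler_a above 2 N) or (angle between the z axis of coupler_b and the z axis of nipple_tip, either way round below 0.14 rad and z of coupler_b in the frame of nipple_tip between -0.022 and -0.012 m and contact force between coupler_b and bearing_block above 2 N and contact force between the fingers and coupler_b above 2 N))), for 0.2 s.
At the end, for the whole second after the job is handed in: Nipple pushed in more than 7 mm by a sound coupler gripped in the fingers, its mouth 12 to 22 mm below the nipple top, within 8 degrees of its axis, pressing over 2 N; short coupler at rest, untouched, in the tray; spare coupler upright within 30 mm of its start (all of step 1 and value of joint nipple above 0.007 m and ((angle between the z axis of coupler_a and the z axis of nipple_tip, either way round below 0.14 rad and z of coupler_a in the frame of nipple_tip between -0.022 and -0.012 m and contact force between coupler_a and bearing_block above 2 N and contact force between the fingers and coupler_a above 2 N and angle between coupler_b's own z axis and vertical below 0.1 rad and distance of coupler_b from where it was at the start of the episode below 0.03 m) or (angle between the z axis of coupler_b and the z axis of nipple_tip, either way round below 0.14 rad and z of coupler_b in the frame of nipple_tip between -0.022 and -0.012 m and contact force between coupler_b and bearing_block above 2 N and contact force between the fingers and coupler_b above 2 N and angle between coupler_a's own z axis and vertical below 0.1 rad and distance of coupler_a from where it was at the start of the episode below 0.03 m))); the arm keeps its last pose, push and grip.
It fails at once if a bystander was shifted by more than 30 mm (distance of any of jar, red_tin, pack_a, pack_b, incense_tower, wrench from where it was at the start of the episode above 0.03 m).
It also fails if it takes over 50 s, if anything falls off the work surface, if the arm or the gripper's body presses on something with over 40 N, if the wrist force passes 120 N, or if a joint passes its speed limit or range.

## Robot

A 7-joint arm with a two-finger parallel gripper is mounted at the origin on the work surface. World frame = base frame: x ahead of the robot, y to its left, z up, the work surface at z = 0. Lengths are in mm, angles in rad, forces in N, time in s.
With the tool pointing down it reaches from about 400 to 900 mm from the base axis. Payload 5.5 kg.
Tool frame: the origin (TCP) lies on the centre line of the jaws, within the pads' length; the fingertips stand 11 mm ahead of it and the grasp point (between the pads) lies 8 mm behind it (tips_ahead is the distance from the TCP to the fingertips, in mm); z points along the fingers, y is the line along which they close (so a half turn about z gives the same grasp; the last joint's range is limited). The gripper opens to 92 mm and grips with 3 to 60 N. Pads are 19 mm wide; open, the fingers measure 130 mm over their backs; the gripper's body (75 mm by 190 mm) begins 47 mm behind the grasp point.
Start: joints at [1.43, 0.501, -0.427, 1.55, 0.221, 1.138, -0.21], TCP at [255.427, -597.71, 237.729] pointing down, gripper open.
Joint ranges: [-2.88, 2.88], [-0.31, 2.03], [-1.54, 1.56], [0.2, 2.42], [-1.41, 4.55], [0.19, 2.02], [-2.57, 2.57]. Speed limits (rad/s): [2.57, 2.57, 3.14, 3.14, 3.14, 3.14, 3.14].

## Interface

Orientations are given as [roll, pitch, yaw] about the fixed x, y, z axes, in that order (R = Rz(yaw) Ry(pitch) Rx(roll)).
In Python, from station import state, grab_frame, close_job, boxes_of, regions_of, tips_ahead gives the robot as it stands.
- The arm moves only by the tool apply_moves, never from a script. Its argument "steps" is a list of rows, each a list of 4 numbers: the shift along the tool's x, y, z in cm, then the turn about the tool's z in rad. A call has exactly 8 rows; each row shifts and turns the commanded pose from where the row before left it, along the tool's axes as they then stand; what a row does not reach is not made up. A row lasts 1/10 s, in which the tool goes at most 50 mm and 8.59 degrees, less where a joint would pass 70% of its speed; a pose out of reach is approached as far as the arm can. A call with a gripper value outside its range is refused whole. "claw" is the closure, from 0 (fully open) to 1 (shut), set as the call begins (left out, the last holds). The fingers move at their own pace and stop on an object; "squeeze" is the grip in N (left out, the last holds). Time passes only in rows, so rows that do not move let the fingers close, or fill a call up. It gives the time, the measured TCP pose, the force, the opening and the grip force at its end, in the units of the state.
- state(): the state, without advancing time (a new reading comes with each control period).
- grab_frame(name): name is "scene" or "top" or "wrist"; returns a dict with "color" (384x512x3 uint8, red, green, blue), "K" (3x3 intrinsics, pixels), "T" (4x4, takes a point from camera to world coordinates). Camera axes: x right, y up, looking along -z (the intrinsics and any distortion apply to the point x, -y, -z); pixel columns grow to the right and rows downward; lengths in mm; the calibration is good to about 2 mm. The wrist camera is an equidistant fisheye: a pixel r from the principal point sees the ray r / f radians off the axis. A picture is of the moment at which its call begins. There is no depth.
- close_job(): hands the job in; it is judged then, once.
Trained networks look in a picture, given as the dict that the camera call returned (one of the last four; its "shot" number tells which), for a name from the list of things; names that differ only in an ending like _2 or _b are one class to them, and where a whole thing is asked for, a point or a joint stands for the part that bears it (a point fixed in the world has none). Each returns a list of dicts, best first, with "confidence" (0 to 1); they miss things now and then, are a little off and sometimes report something else, mostly with a low value. They report only what shows in the picture. A call takes as long as a camera call. They do not tell look-alikes from the thing itself.
- boxes_of(picture, thing): "centre" ([column, row] in pixels, amid what is visible of it).
- regions_of(picture, thing): "pixels" (384x512 bool, what is visible of it) and "centre" ([column, row] in pixels, amid what is visible of it).
The state is a dict: "time": time; "joint_pos": joint angles; "joint_vel": joint speeds; "effort": joint torques, N m; "position": TCP position; "orientation": TCP orientation; "ft_force": force on the tool from outside, world axes, zero at the start; "moment": the same for the moment, N m; "grip_width": opening from 0.0 (shut) to 1.0 (fully open); "grasp_force": force on a finger pad.
Only numpy, scipy, OpenCV 4.12 (cv2) and the standard library are available. Lean on these libraries where they do the work, as an engineer would, in place of code of your own. Each camera call takes 0.05 s, during which the arm holds its last target. There are 200 camera calls.

## Working session

There is one attempt and no reset: what is moved stays moved. The work goes in short steps, Python scripts to look and compute and a tool call to move; the robot and the scene stay as the last step left them, time stands still between calls to the robot, and variables do not carry over. Pictures are saved under pics/ and viewed, at most 10 in all, crops included, and the job is handed in when it is done.

Besides the shell and the picture viewer there is one more tool, called after "Call:" as name([rows], argument=value, ...), one row to a line, values as JSON. apply_moves: Moves the arm, as the interface text tells. Its arguments: {"type":"object","properties":{"steps":{"type":"array"},"claw":{"type":"number"},"squeeze":{"type":"number"}},"required":["steps"]}

```bash
mkdir -p pics; cat > h.py <<'E'
import numpy as np, cv2
from station import *
from scipy.spatial.transform import Rotation as Rot
def ray(f,px):
    K=f["K"];T=f["T"];u=(px[0]-K[0][2])/K[0][0];v=(px[1]-K[1][2])/K[1][1]
    d=np.array([u,-v,-1.]);d=T[:3,:3]@d
    return T[:3,3],d/np.linalg.norm(d)
def onz(f,px,z):
    o,d=ray(f,px);return o+d*(z-o[2])/d[2]
def proj(f,P):
    T=f["T"];p=T[:3,:3].T@(np.array(P,float)-T[:3,3]);K=f["K"]
    return np.array([K[0][2]+K[0][0]*p[0]/-p[2],K[1][2]-K[1][1]*p[1]/-p[2]])
def tri(f1,p1,f2,p2):
    o1,d1=ray(f1,p1);o2,d2=ray(f2,p2)
    A=np.stack([d1,-d2],1);s=np.linalg.lstsq(A,o2-o1,rcond=None)[0]
    a=o1+s[0]*d1;b=o2+s[1]*d2;return (a+b)/2,np.linalg.norm(a-b)
E
python3 - <<'E'
from h import *
fs={n:grab_frame(n) for n in("scene","top")}
print(state()); print(tips_ahead)
for n,f in fs.items():
    cv2.imwrite(f"pics/{n}0.png",f["color"][...,::-1]);print(n,f.keys(),np.round(f["K"],1).tolist(),np.round(f["T"],3).tolist())
    for t in("coupler_a","coupler_short","board","scrap_tray","bearing_block","nipple_tip"):
        print(t,[(np.round(b["centre"]).tolist(),round(b["confidence"],2)) for b in boxes_of(f,t)])
im=np.hstack([fs["scene"]["color"],fs["top"]["color"]])
import pickle;pickle.dump({n:{k:f[k] for k in("color","K","T")} for n,f in fs.items()},open("f0.pkl","wb"))
E
```

```text
{'time': 0.1, 'joint_pos': array([ 1.43021277,  0.5017668 , -0.42680755,  1.55135401,  0.22084694,
        1.13827626, -0.210295  ]), 'joint_vel': array([ 0.00013472,  0.00053225, -0.00127876, -0.00149396, -0.00030525,
        0.00040937,  0.00150176]), 'effort': array([-1.07372599e-02, -5.67873609e+01, -5.83811447e+00, -2.79914421e+01,
       -6.89975428e-02,  2.40550039e-02,  5.38249509e-06]), 'position': array([ 255.09860664, -597.18846853,  236.77052411]), 'orientation': array([-3.13985135e+00, -2.68365900e-05,  4.03858322e-01]), 'ft_force': array([ 0.64692231,  0.87555301, -0.58314008]), 'moment': array([ 0.00481081, -0.05106399,  0.00810259]), 'grasp_force': 0.0, 'grip_width': 0.9963946883310568}
11.0
scene dict_keys(['color', 'K', 'T', 'shot']) [[387.3, 0.0, 250.2], [0.0, 387.3, 190.9], [0.0, 0.0, 1.0]] [[-0.492, -0.503, 0.711, 1243.169], [0.871, -0.266, 0.414, 430.484], [-0.019, 0.823, 0.568, 704.649], [0.0, 0.0, 0.0, 1.0]]
coupler_a [([237.0, 228.0], 0.72), ([208.0, 216.0], 0.62), ([291.0, 223.0], 0.28)]
coupler_short [([262.0, 230.0], 0.62)]
board [([245.0, 242.0], 0.7)]
scrap_tray [([326.0, 261.0], 0.87), ([282.0, 304.0], 0.59)]
bearing_block [([373.0, 199.0], 0.79), ([210.0, 149.0], 0.73), ([172.0, 198.0], 0.68)]
nipple_tip [([198.0, 127.0], 0.63)]
top dict_keys(['color', 'K', 'T', 'shot']) [[352.7, 0.0, 250.2], [0.0, 352.7, 196.2], [0.0, 0.0, 1.0]] [[-0.0, 0.975, -0.221, 298.535], [-1.0, 0.001, 0.005, 6.902], [0.005, 0.221, 0.975, 1054.077], [0.0, 0.0, 0.0, 1.0]]
coupler_a [([278.0, 177.0], 0.62), ([250.0, 182.0], 0.53)]
coupler_short []
board [([250.0, 189.0], 0.65)]
scrap_tray [([171.0, 188.0], 0.63), ([252.0, 189.0], 0.15)]
bearing_block [([155.0, 285.0], 0.98), ([334.0, 194.0], 0.87), ([367.0, 300.0], 0.8)]
nipple_tip [([381.0, 285.0], 0.62)]
```

View pics/scene0.png

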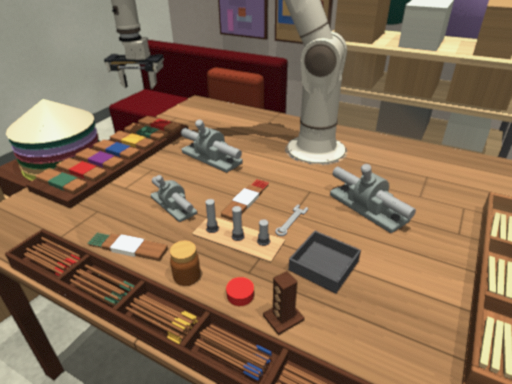

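View pics/top0.png

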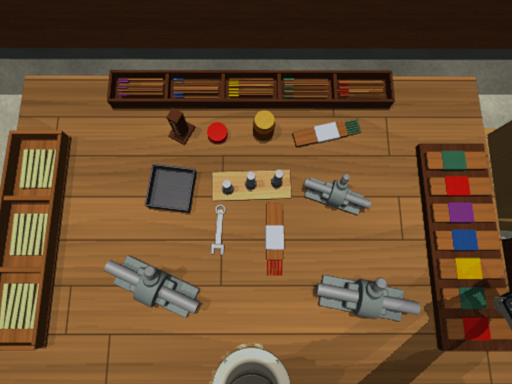

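Scene picture: three couplers stand on the board at (210,214), (237,224) and (263,232), with the short one nearest the tray. Blocks are at (172,198), (210,147) and (373,198). In the top picture the couplers are at (278,178), (251,181) and (227,187), and the blocks at (338,194), (155,285) and (367,300).

Candidates:
- **Coupler_short:** top (227,187), versus the sound ones at (251,181) and (278,178).
- **Bearing block:** top (338,194), whose shaft is about 69 px, roughly 200 mm. The larger look-alikes at (155,285) and (367,300) have shafts of about 100 px.

I choose (338,194) and will check both choices in a close crop.

```bash
python3 - <<'E'
from h import *
import pickle
F=pickle.load(open("f0.pkl","rb"))
a=F["scene"]["color"][160:260,140:300];b=F["top"]["color"][150:225,205:385]
a=cv2.resize(a,(480*1,300),interpolation=cv2.INTER_CUBIC);a=cv2.resize(F["scene"]["color"][165:255,140:300],(800,450)[:2],interpolation=cv2.INTER_CUBIC)[:450]
a=cv2.resize(F["scene"]["color"][170:250,145:280],(540,320),interpolation=cv2.INTER_CUBIC)
b=cv2.resize(F["top"]["color"][160:225,205:380],(700,260),interpolation=cv2.INTER_CUBIC)
o=np.zeros((580,700,3),np.uint8);o[:320,:540]=a;o[320:]=b
cv2.imwrite("pics/crop1.png",o[...,::-1])
t=F["top"]
for px,z in [((227,187),33),((251,181),50),((278,178),50),((171,188),20),((338,194),45),((251,185),8)]: print(px,onz(t,px,z).round())
E
```

```text
(227, 187) [558.  71.  33.]
(251, 181) [572.  -0.  50.]
(278, 178) [581. -80.  50.]
(171, 188) [558. 241.  20.]
(338, 194) [ 534. -256.   45.]
(251, 185) [571.  -1.   8.]
```

View pics/crop1.png

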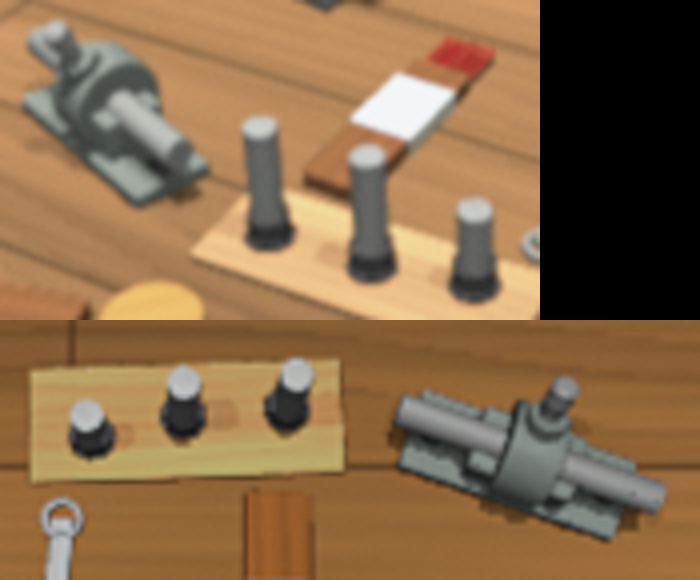

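The crop confirms it. The short coupler's handle top is at top px (226.8,183.5) and scene px (263.5,222.3). The sound ones are at top px (251,175) and (279,174). The small block's nipple tip is at top px (346.5,177) and scene px (158.8,178.3).

```bash
python3 - <<'E'
from h import *
import pickle
F=pickle.load(open("f0.pkl","rb"));t=F["top"];s=F["scene"]
for n,a,b,z in [("short",(226.75,183.5),(263.5,222.3),74),("mid",(251,175),(236.8,208.8),103),("right",(279.25,173.75),(210.3,201.8),103),("nip",(346.5,177),(158.8,178.3),None)]:
    p,e=tri(t,a,s,b);print(n,p.round(1),round(e,1), z and onz(t,a,z).round(1), z and onz(s,b,z).round(1))
c=lambda x,y:(205+x/4,160+(y-320)/4)
# foot corners top view, height 14 ; shaft ends h 45
q=[onz(t,c(*k),45) for k in((402,412),(657,496))];print("shaft",np.round(q,1),np.linalg.norm(q[1]-q[0]),np.degrees(np.arctan2(*(q[0]-q[1])[:2])), np.mean(q,0))
q=[onz(t,c(*k),0) for k in((28,372),(342,358),(346,470),(30,482))];print("board",np.round(q,1),np.mean(q,0))
# scene shaft front end
d=lambda x,y:(145+x/4,170+y/4)
print(onz(s,d(180,152),45).round(1))
m=cv2.inRange(t["color"],(0,0,0),(75,75,80));m[:160]=0;m[218:]=0;m[:,:143]=0;m[:,200:]=0
n,l,st,ce=cv2.connectedComponentsWithStats(m);i=1+np.argmax(st[1:,4]);print(st[i],ce[i],onz(t,ce[i],20).round(1))
E
```

```text
short [558.5  69.6  71.5] 0.3 [557.7  69.6  74. ] [561.3  70.9  74. ]
mid [5.751e+02 3.000e-01 1.015e+02] 0.4 [5.748e+02 1.000e-01 1.030e+02] [576.7   1.6 103. ]
right [579.4 -79.3  99.3] 0.5 [578.5 -79.1 103. ] [583.5 -75.9 103. ]
nip [ 566.7 -264.9  110.5] 1.1 None None
shaft [[ 567.1 -161.6   45. ]
 [ 503.8 -345.9   45. ]] 194.8682170170224 18.965871276942693 [ 535.47154293 -253.75790583   45.        ]
board [[ 611.   120.7    0. ]
 [ 622.6 -123.8    0. ]
 [ 533.1 -124.6    0. ]
 [ 523.6  117.1    0. ]] [572.6026435   -2.67371124   0.        ]
[ 571.6 -158.8   45. ]
[146 165  51  48 587] [168.98296422 185.99659284] [564.1 247.5  20. ]
```

```bash
cat >> h.py <<'E'
def plan(tgt,yaw=None,n=8,pad=True,tool=(0,0,0)):
    s=state();p=s["position"];y=s["orientation"][2]
    D=np.array(tgt,float)-p; w=0 if yaw is None else (yaw-y+np.pi)%(2*np.pi)-np.pi
    print("pos",p.round(1),"ori",s["orientation"].round(3),"t",round(s["time"],2),"D",D.round(1),"j",s["joint_pos"].round(2))
    for i in range(n):
        a=y+w*i/n;d=D/n/10
        print([round(float(v),2) for v in (d[0]*np.cos(a)+d[1]*np.sin(a), d[0]*np.sin(a)-d[1]*np.cos(a), -d[2])]+[round(float(-w/n),3)])
E
python3 -c "
from h import *
plan((559,70,160),1.57,16)"
```

```text
pos [ 255.4 -597.7  237.7] ori [ 3.142 -0.     0.404] t 0.7 D [303.6 667.7 -77.7] j [ 1.43  0.5  -0.43  1.55  0.22  1.14 -0.21]
[3.38, -3.09, 0.49, -0.073]
[3.6, -2.84, 0.49, -0.073]
[3.8, -2.57, 0.49, -0.073]
[3.97, -2.28, 0.49, -0.073]
[4.13, -1.99, 0.49, -0.073]
[4.26, -1.68, 0.49, -0.073]
[4.38, -1.37, 0.49, -0.073]
[4.46, -1.05, 0.49, -0.073]
[4.53, -0.72, 0.49, -0.073]
[4.57, -0.39, 0.49, -0.073]
[4.58, -0.05, 0.49, -0.073]
[4.58, 0.28, 0.49, -0.073]
[4.54, 0.61, 0.49, -0.073]
[4.49, 0.94, 0.49, -0.073]
[4.41, 1.27, 0.49, -0.073]
[4.3, 1.58, 0.49, -0.073]
```

Call:
apply_moves([
  [3.4,-3.1,0.4,-0.07],
  [3.6,-2.8,0.4,-0.07],
  [3.8,-2.6,0.4,-0.07],
  [4.0,-2.3,0.4,-0.07],
  [4.1,-2.0,0.4,-0.07],
  [4.3,-1.7,0.4,-0.07],
  [4.4,-1.4,0.4,-0.07],
  [4.5,-1.0,0.4,-0.07],
], claw=0)

```text
time: 1.5
position: [411.7, -262.8, 206.0]
orientation: [3.141, 0.001, 0.966]
ft_force: [1.2, -1.0, 0.6]
grip_width: 1.0
grasp_force: 0.0
```

```bash
python3 -c "
from h import *
plan((559,70,160),1.57,8)"
```

```text
pos [ 411.7 -262.8  206. ] ori [3.141e+00 1.000e-03 9.660e-01] t 1.5 D [147.3 332.8 -46. ] j [ 1.12  0.29 -0.7   1.97  0.23  0.96 -0.3 ]
[4.47, -0.85, 0.57, -0.075]
[4.52, -0.51, 0.57, -0.075]
[4.55, -0.17, 0.57, -0.075]
[4.55, 0.18, 0.57, -0.075]
[4.52, 0.52, 0.57, -0.075]
[4.47, 0.86, 0.57, -0.075]
[4.39, 1.19, 0.57, -0.075]
[4.29, 1.52, 0.57, -0.075]
```

Call:
apply_moves([
  [4.5,-0.8,0.5,-0.075],
  [4.5,-0.5,0.5,-0.075],
  [4.5,-0.2,0.5,-0.075],
  [4.5,0.2,0.5,-0.075],
  [4.5,0.5,0.5,-0.075],
  [4.5,0.9,0.5,-0.075],
  [4.4,1.2,0.5,-0.075],
  [4.3,1.5,0.5,-0.075],
])

```text
time: 2.3
position: [561.0, 68.5, 165.7]
orientation: [3.141, 0.0, 1.566]
ft_force: [1.3, -0.3, 0.7]
grip_width: 1.001
grasp_force: 0.0
```

```bash
cat >> h.py <<'E'
def wproj(f,P):
    T=f["T"];p=T[:3,:3].T@(np.array(P,float)-T[:3,3]);q=np.array([p[0],-p[1],-p[2]]);K=f["K"]
    r=np.hypot(q[0],q[1]);th=np.arctan2(r,q[2]);u=q[:2]/r*th
    return np.array([K[0][2]+K[0][0]*u[0],K[1][2]+K[1][1]*u[1]])
def wray(f,px):
    K=f["K"];u=np.array([(px[0]-K[0][2])/K[0][0],(px[1]-K[1][2])/K[1][1]]);th=np.hypot(*u)
    d=np.array([*(np.sin(th)*u/th),np.cos(th)]);d=f["T"][:3,:3]@np.array([d[0],-d[1],-d[2]]);return f["T"][:3,3],d
def wonz(f,px,z):
    o,d=wray(f,px);return o+d*(z-o[2])/d[2]
E
python3 - <<'E'
from h import *
f=grab_frame("wrist")
print(f["K"],f["T"].round(3).tolist());im=f["color"].copy()
for n,P in dict(short=(559,70,74),mid=(575.5,.8,103),right=(580,-78,103),nip=(566.7,-265,112)).items():
    u=wproj(f,P);print(n,u.round(1));cv2.circle(im,tuple(int(round(v)) for v in u),3,(255,0,0),1)
cv2.imwrite("pics/w1.png",cv2.resize(im,(800,600),interpolation=cv2.INTER_CUBIC)[...,::-1])
for t in("coupler_a","coupler_short","nipple_tip"): print(t,[(np.round(b["centre"]).tolist(),round(b["confidence"],2)) for b in boxes_of(f,t)])
plan((559,70,160),1.57,1)
E
```

```text
[[297.31863964   0.         250.70501392]
 [  0.         297.31863964 193.63635249]
 [  0.           0.           1.        ]] [[1.0, 0.004, -0.0, 562.184], [-0.004, 0.969, 0.246, 133.097], [0.001, -0.246, 0.969, 312.109], [0.0, 0.0, 0.0, 1.0]]
short [246.8 196.7]
mid [267.3 287.2]
right [270.  354.3]
nip [255.1 448.2]
coupler_a [([264.0, 274.0], 0.82), ([247.0, 38.0], 0.32)]
coupler_short [([250.0, 185.0], 0.57)]
nipple_tip [([249.0, 184.0], 0.47)]
pos [560.   68.8 165.5] ori [-3.141e+00 -1.000e-03  1.567e+00] t 2.5 D [-1.   1.2 -5.5] j [ 0.48  0.54 -0.84  1.83  0.48  0.99 -0.57]
[0.12, -0.1, 0.55, -0.003]
```

View pics/w1.png

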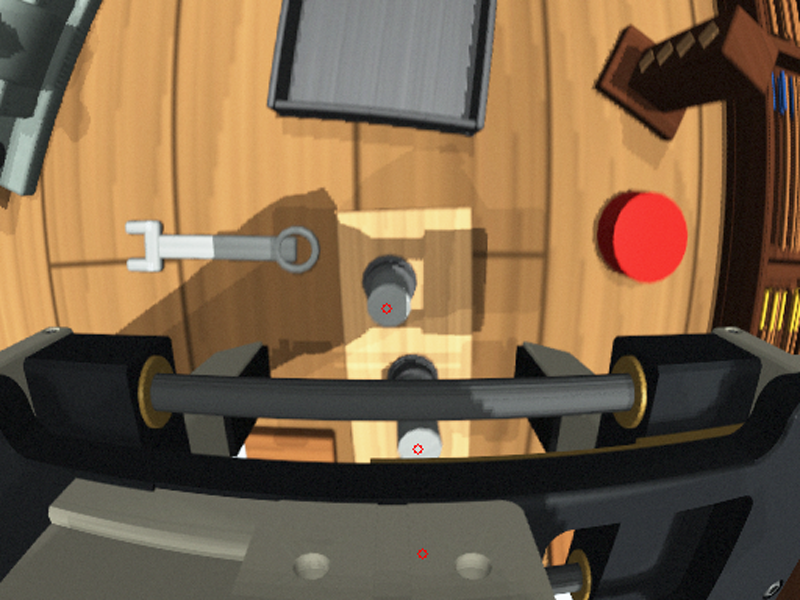

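The wrist view shows the short coupler at (246,196) in camera pixels, right on the projected mark, and the mid one at (267,287), also on its mark. The estimates hold, so I descend and grip.

Call:
apply_moves([
  [0.1,-0.1,2.0,0],
  [0,0,2.0,0],
  [0,0,2.0,0],
  [0,0,2.0,0],
  [0,0,2.0,0],
  [0,0,1.5,0],
  [0,0,0,0],
  [0,0,0,0],
])

```text
time: 3.3
position: [559.2, 67.3, 51.0]
orientation: [-3.142, 0.0, 1.563]
ft_force: [0.1, 0.0, 1.3]
grip_width: 1.001
grasp_force: 0.0
```

Call:
apply_moves([
  [0,0,0,0],
  [0,0,0,0],
  [0,0,0,0],
  [0,0,0,0],
  [0,0,0,0],
  [0,0,0,0],
  [0,0,0,0],
  [0,0,0,0],
], claw=1, squeeze=20)

```text
time: 4.1
position: [559.1, 68.1, 50.7]
orientation: [-3.142, -0.0, 1.564]
ft_force: [-0.1, 0.1, 0.3]
grip_width: 0.35
grasp_force: 0.0
```

```bash
python3 - <<'E'
from h import *
s=grab_frame("scene")
for b in regions_of(s,"scrap_tray")[:2]:
    if b["centre"][0]>300: print(b["centre"],b["confidence"],onz(s,b["centre"],15).round(1))
plan((562,243,160),None,8)
print(state()["grasp_force"],state()["grip_width"])
E
```

```text
[325.8, 260.9] 0.58 [557.7 243.   15. ]
pos [559.1  68.1  50.7] ori [-3.141  0.     1.564] t 4.2 D [  2.9 174.9 109.3] j [ 0.38  0.69 -0.72  1.89  0.63  0.8  -0.69]
[2.19, 0.02, -1.37, 0.0]
[2.19, 0.02, -1.37, 0.0]
[2.19, 0.02, -1.37, 0.0]
[2.19, 0.02, -1.37, 0.0]
[2.19, 0.02, -1.37, 0.0]
[2.19, 0.02, -1.37, 0.0]
[2.19, 0.02, -1.37, 0.0]
[2.19, 0.02, -1.37, 0.0]
0.31629955396056175 0.26470340153619937
```

Call:
apply_moves([
  [0,0,0,0],
  [0,0,0,0],
  [0,0,0,0],
  [0,0,-1.0,0],
  [0,0,-2.0,0],
  [0,0,-2.0,0],
  [0.5,0,-2.0,0],
  [2.0,0,0,0],
])

```text
time: 5.0
position: [561.6, 91.1, 123.8]
orientation: [3.137, 0.001, 1.56]
ft_force: [0.2, 0.1, -0.9]
grip_width: 0.258
grasp_force: 20.0
```

Call:
apply_moves([
  [3.0,0,0,0],
  [4.0,0,0,0],
  [4.0,0,0,0],
  [3.0,0,0,0],
  [1.0,0,0,0],
  [0,0,1.0,0],
  [0,0,1.5,0],
  [0,0,1.5,0],
])

```text
time: 5.8
position: [560.6, 240.0, 78.9]
orientation: [-3.141, 0.002, 1.561]
ft_force: [0.5, -0.3, -1.9]
grip_width: 0.256
grasp_force: 20.0
```

```bash
python3 - <<'E'
from h import *
f=grab_frame("top");s=grab_frame("scene")
o=np.hstack([cv2.resize(f["color"][120:240,120:280],(400,300)),cv2.resize(s["color"][200:320,220:380],(400,300))])
cv2.imwrite("pics/p2.png",o[...,::-1])
plan((560,243,49),None,4)
print(state()["grasp_force"],state()["grip_width"])
E
```

```text
pos [558.8 239.5  77.1] ori [-3.136  0.004  1.561] t 5.9 D [  1.2   3.5 -28.1] j [ 0.09  0.72 -0.75  1.76  0.6   0.91 -0.93]
[0.09, 0.03, 0.7, 0.0]
[0.09, 0.03, 0.7, 0.0]
[0.09, 0.03, 0.7, 0.0]
[0.09, 0.03, 0.7, 0.0]
19.996776580810547 0.2563416435520532
```

View pics/p2.png

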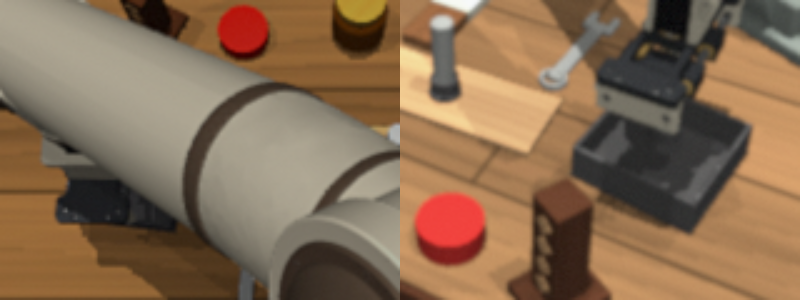

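The gripper is over the tray, seen in the scene half of the crop with the dark tray below it. I lower it and release with a partial opening.

Call:
apply_moves([
  [0.2,0,1.0,0],
  [0,0,1.0,0],
  [0,0,0.5,0],
  [0,0,0.3,0],
  [0,0,0,0],
  [0,0,0,0],
  [0,0,0,0],
  [0,0,0,0],
])

```text
time: 6.7
position: [560.7, 245.2, 53.2]
orientation: [3.141, -0.0, 1.564]
ft_force: [-0.3, -0.7, -1.6]
grip_width: 0.26
grasp_force: 20.0
```

Call:
apply_moves([
  [0,0,0,0],
  [0,0,0,0],
  [0,0,0,0],
  [0,0,0,0],
  [0,0,0,0],
  [0,0,-1.0,0],
  [0,0,-2.0,0],
  [0,0,-3.0,0],
], claw=0.5)

```text
time: 7.5
position: [559.3, 244.5, 112.5]
orientation: [-3.139, 0.001, 1.564]
ft_force: [-0.3, 0.2, 0.5]
grip_width: 0.504
grasp_force: 0.0
```

```bash
python3 - <<'E'
from h import *
f=grab_frame("wrist")
print(wproj(f,(560,242,71)),[(b["centre"],b["confidence"]) for b in boxes_of(f,"coupler_short")])
plan((580,-78,170),-0.32,16)
E
```

```text
[250.26648192 221.65984618] [([252.0, 198.5], 0.86)]
pos [562.8 247.1 117.4] ori [ 3.135e+00 -3.000e-03  1.564e+00] t 7.6 D [  17.2 -325.1   52.6] j [ 0.11  0.67 -0.78  1.74  0.57  0.96 -0.91]
[-2.03, 0.12, -0.33, 0.118]
[-2.0, 0.36, -0.33, 0.118]
[-1.95, 0.59, -0.33, 0.118]
[-1.86, 0.82, -0.33, 0.118]
[-1.75, 1.03, -0.33, 0.118]
[-1.62, 1.23, -0.33, 0.118]
[-1.47, 1.41, -0.33, 0.118]
[-1.29, 1.57, -0.33, 0.118]
[-1.1, 1.71, -0.33, 0.118]
[-0.89, 1.83, -0.33, 0.118]
[-0.67, 1.92, -0.33, 0.118]
[-0.44, 1.99, -0.33, 0.118]
[-0.2, 2.02, -0.33, 0.118]
[0.04, 2.03, -0.33, 0.118]
[0.28, 2.02, -0.33, 0.118]
[0.51, 1.97, -0.33, 0.118]
```

Call:
apply_moves([
  [-2.0,0.1,-1.2,0.118],
  [-2.0,0.4,-1.2,0.118],
  [-2.0,0.6,-1.2,0.118],
  [-1.9,0.8,-1.2,0.118],
  [-1.8,1.0,-0.5,0.118],
  [-1.6,1.2,0,0.118],
  [-1.5,1.4,0,0.118],
  [-1.3,1.6,0,0.118],
])

```text
time: 8.4
position: [567.7, 80.8, 166.0]
orientation: [3.141, -0.0, 0.615]
ft_force: [-0.4, 0.1, -0.1]
grip_width: 0.5
grasp_force: 0.0
```

Call:
apply_moves([
  [-1.1,1.7,0,0.118],
  [-0.9,1.8,0,0.118],
  [-0.7,1.9,0,0.118],
  [-0.4,2.0,0,0.118],
  [-0.2,2.0,0,0.118],
  [0,2.0,0,0.118],
  [0.3,2.0,0,0.118],
  [0.5,2.0,0,0.118],
])

```text
time: 9.2
position: [575.1, -80.7, 165.9]
orientation: [-3.141, -0.0, -0.329]
ft_force: [-0.8, -0.4, -0.2]
grip_width: 0.501
grasp_force: 0.0
```

```bash
python3 - <<'E'
from h import *
f=grab_frame("wrist")
im=f["color"].copy()
for n,P in dict(mid=(575.5,.8,103),right=(580,-78,103),rb=(580,-78,8),nip=(566.7,-265,112),n2=(566.7,-265,116),s1=(567.1,-161.6,45)).items():
    u=wproj(f,P);print(n,u.round(1));cv2.circle(im,tuple(int(round(v)) for v in u),3,(255,0,0),1)
cv2.imwrite("pics/w2.png",cv2.resize(im,(800,600),interpolation=cv2.INTER_CUBIC)[...,::-1])
print(f["T"].round(3).tolist())
for t in("coupler_a","nipple_tip","coupler_short"): print(t,[(np.round(b["centre"]).tolist(),round(b["confidence"],2)) for b in boxes_of(f,t)])
plan((580,-78,170),-.33,1)
E
```

```text
mid [152.5 242.3]
right [244.  207.2]
rb [246.  180.9]
nip [465.8 152.1]
n2 [468.8 152.8]
s1 [334.3 173.9]
[[-0.322, 0.918, 0.231, 638.1], [-0.947, -0.312, -0.078, -102.911], [0.0, -0.244, 0.97, 312.293], [0.0, 0.0, 0.0, 1.0]]
coupler_a [([245.0, 187.0], 0.62)]
nipple_tip [([458.0, 157.0], 0.69), ([506.0, 371.0], 0.46), ([175.0, 209.0], 0.35)]
coupler_short [([243.0, 189.0], 0.29)]
pos [575.  -80.  165.7] ori [-3.141  0.    -0.323] t 9.4 D [5.  2.  4.3] j [ 0.38  0.45 -0.37  1.8   0.2   0.93 -1.97]
[0.41, -0.35, -0.43, 0.007]
```

View pics/w2.png

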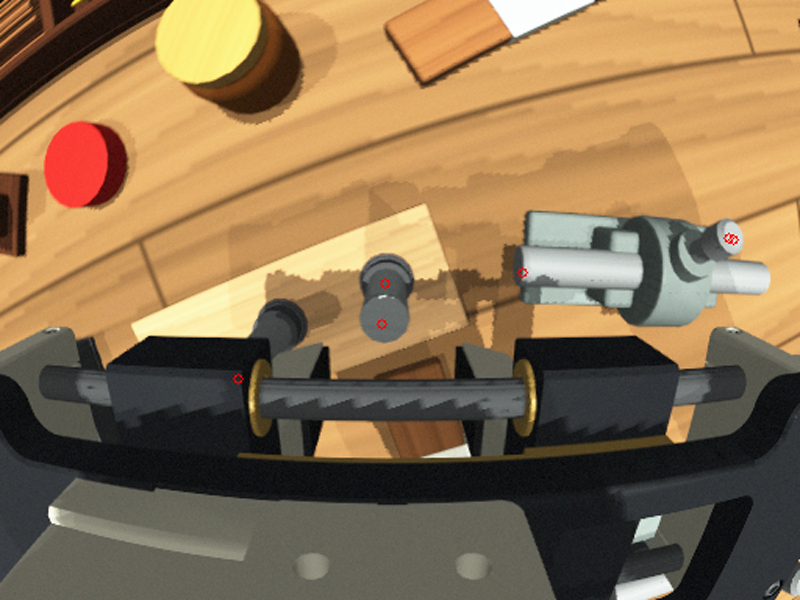

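In the wrist view the right coupler top is at (246,204) and the nipple tip at about (469,151), both within about 2 mm of the projections. The short coupler is gone from the board. Next I refine the tip with three rays and grip the right coupler.

Call:
apply_moves([
  [0.4,-0.3,2.0,0.007],
  [0,0,2.0,0],
  [0,0,2.0,0],
  [0,0,2.0,0],
  [0,0,1.6,0],
  [0,0,0,0],
  [0,0,0,0],
  [0,0,0,0],
])

```text
time: 10.2
position: [580.9, -78.3, 70.8]
orientation: [-3.141, -0.002, -0.33]
ft_force: [0.0, -0.8, 0.6]
grip_width: 0.5
grasp_force: 0.0
```

Call:
apply_moves([
  [0,0,0,0],
  [0,0,0,0],
  [0,0,0,0],
  [0,0,0,0],
  [0,0,0,0],
  [0,0,0,0],
  [0,0,0,0],
  [0,0,0,0],
], claw=1, squeeze=15)

```text
time: 11.0
position: [580.3, -78.6, 70.1]
orientation: [-3.142, -0.001, -0.331]
ft_force: [-0.8, 0.0, 4.3]
grip_width: 0.26
grasp_force: 15.0
```

```bash
python3 - <<'E'
from h import *
import pickle
F=pickle.load(open("f0.pkl","rb"));t=F["top"];s=F["scene"]
w=dict(K=np.array([[297.32,0,250.705],[0,297.32,193.636],[0,0,1]]),T=np.array([[-0.322,0.918,0.231,638.1],[-0.947,-0.312,-0.078,-102.911],[0,-0.244,0.97,312.293],[0,0,0,1]]))
def ls(rs):
    A=0;b=0
    for o,d in rs:
        d=d/np.linalg.norm(d);P=np.eye(3)-np.outer(d,d);A=A+P;b=b+P@o
    x=np.linalg.solve(A,b);return x,[np.linalg.norm(np.cross(x-o,d/np.linalg.norm(d))).round(1) for o,d in rs]
print("tip",ls([ray(t,(346.5,177)),ray(s,(158.8,178.3)),wray(w,(469,151.5))]))
print("tip tw",ls([ray(t,(346.5,177)),wray(w,(469,151.5))]))
q=[wonz(w,(a/1.5625,b/1.5625),45) for a,b in((521,268),(768,278))];print("shaft",np.round(q,1))
q=[wonz(w,(a/1.5625,b/1.5625),0 if i>3 else 14) for i,(a,b) in enumerate([(527,212),(526,300)])];print("foot",np.round(q,1))
print("right top",wonz(w,(246.4,203.5),103).round(1))
plan((580,-78,70),-.33,1);print(state()["grasp_force"],state()["grip_width"])
E
```

```text
tip (array([ 566.71845913, -265.68530036,  111.8489364 ]), [np.float64(0.7), np.float64(1.9), np.float64(2.5)])
tip tw (array([ 566.74504893, -265.2105011 ,  114.79536707]), [np.float64(1.3), np.float64(1.3)])
shaft [[ 569.7 -161.6   45. ]
 [ 500.9 -357.4   45. ]]
foot [[ 596.5 -182.8   14. ]
 [ 539.4 -166.    14. ]]
right top [582.2 -80.7 103. ]
pos [580.3 -78.6  70.1] ori [-3.142e+00 -1.000e-03 -3.310e-01] t 11.0 D [-0.3  0.6 -0.1] j [ 0.34  0.59 -0.33  1.84  0.26  0.76 -2.03]
[-0.05, -0.05, 0.01, -0.001]
14.99569907784462 0.25999464640851294
```

Call:
apply_moves([
  [0,0,-1.0,0],
  [0,0,-2.0,0],
  [0,0,-3.0,0],
  [0,0,-3.0,0],
  [0,0,-3.0,0],
  [0,0,0,0],
  [0,0,0,0],
  [0,0,0,0],
])

```text
time: 11.8
position: [578.6, -78.6, 188.3]
orientation: [3.141, 0.003, -0.331]
ft_force: [0.0, 0.3, -1.9]
grip_width: 0.255
grasp_force: 15.0
```

```bash
python3 -c "
from h import *
plan((565.4,-265,190),-.334,6);print(state()['grasp_force'],state()['ft_force'])"
```

```text
pos [578.6 -78.6 188.3] ori [ 3.141e+00  3.000e-03 -3.310e-01] t 11.8 D [ -13.2 -186.4    1.7] j [ 0.38  0.43 -0.38  1.77  0.19  0.98 -1.97]
[0.8, 3.01, -0.03, 0.0]
[0.8, 3.01, -0.03, 0.0]
[0.81, 3.01, -0.03, 0.0]
[0.81, 3.01, -0.03, 0.0]
[0.81, 3.01, -0.03, 0.0]
[0.81, 3.01, -0.03, 0.0]
14.990563094615936 [ 0.01499217  0.25413399 -1.8724295 ]
```

Call:
apply_moves([
  [0.6,2.3,0,0],
  [0.8,3.0,0,0],
  [0.9,3.3,0,0],
  [0.9,3.3,0,0],
  [0.9,3.2,0,0],
  [0.7,2.8,0,0],
  [0,0.2,0,0],
  [0,0,0,0],
])

```text
time: 12.6
position: [565.0, -266.0, 187.7]
orientation: [-3.141, 0.003, -0.334]
ft_force: [-0.1, 0.6, -1.3]
grip_width: 0.257
grasp_force: 15.0
```

```bash
python3 - <<'E'
from h import *
f=grab_frame("wrist");s=grab_frame("scene")
x0=int(wproj(f,(566.7,-265.4,113.5))[0]);print(wproj(f,(566.7,-265.4,113.5)).round(1), proj(s,(566.7,-265.4,113.5)).round(1))
a=cv2.resize(f["color"][140:260,190:310],(400,400),interpolation=cv2.INTER_CUBIC);b=cv2.resize(s["color"][110:230,110:230],(400,400),interpolation=cv2.INTER_CUBIC)
cv2.imwrite("pics/n1.png",np.hstack([a,b])[...,::-1])
plan((565.4,-265,190),-.334,1)
E
```

```text
[248.2 205.5] [158.3 177.3]
pos [ 566.2 -263.4  188.5] ori [-3.14e+00  2.00e-03 -3.30e-01] t 12.7 D [-0.8 -1.6  1.5] j [ 0.63  0.49 -0.32  1.66  0.17  1.02 -1.65]
[-0.02, 0.17, -0.15, 0.004]
```

View pics/n1.png

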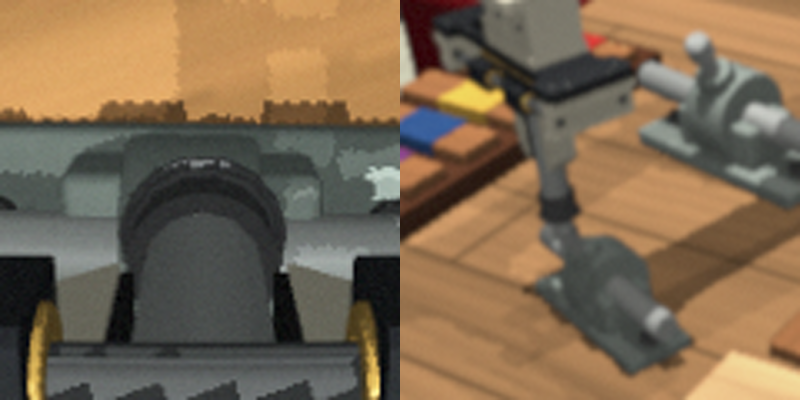

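The scene half shows the cup bottom at about (158,174) with the nipple head directly beneath at about (156,179), so it is lined up within the mouth flare. I lower it gently to engage the tip, with a low squeeze for the pivoting.

Call:
apply_moves([
  [0,0,0.4,0],
  [0,0,0.4,0],
  [0,0,0.3,0],
  [0,0,0.3,0],
  [0,0,0.2,0],
  [0,0,0,0],
  [0,0,0,0],
  [0,0,0,0],
], squeeze=8)

```text
time: 13.5
position: [566.6, -265.5, 173.9]
orientation: [3.142, -0.0, -0.331]
ft_force: [0.4, -0.8, -1.6]
grip_width: 0.262
grasp_force: 8.0
```

```bash
python3 -c "
from h import *
plan((565.4,-265,170),-.334,1);print(state()['grasp_force'],state()['ft_force'].round(1))"
```

```text
pos [ 566.6 -265.5  173.9] ori [ 3.142 -0.    -0.331] t 13.5 D [-1.2  0.5 -3.9] j [ 0.63  0.51 -0.31  1.68  0.18  0.99 -1.65]
[-0.13, -0.0, 0.39, 0.003]
7.993586361408234 [ 0.4 -0.8 -1.6]
```

Call:
apply_moves([
  [-0.1,0,0.1,0],
  [0,0,0.1,0],
  [0,0,0.1,0],
  [0,0,0.1,0],
  [0,0,0,0],
  [0,0,0,0],
  [0,0,0,0],
  [0,0,0,0],
])

```text
time: 14.3
position: [565.8, -264.8, 169.8]
orientation: [-3.141, -0.0, -0.331]
ft_force: [1.1, 1.5, -2.0]
grip_width: 0.257
grasp_force: 8.0
```

```bash
python3 - <<'E'
from h import *
s=[]
for k in range(3):
    f=grab_frame("scene");q=state();s.append([*q["position"],*q["ft_force"]])
print(np.mean(s,0).round(1),state()["time"])
b=cv2.resize(f["color"][120:220,110:210],(500,500),interpolation=cv2.INTER_CUBIC)
cv2.imwrite("pics/n2.png",b[...,::-1])
# planned arc: tool x / z of G relative to tip
a=np.radians(25);h=70
for th,d in((0,6),(6,8),(12,10),(18,12),(25,14.5)):
    r=np.radians(th); mx=-d*np.sin(a)*(.5+.5*th/25); mz=-d*np.cos(a) if th else -d
    print(th,"G-tip x' %.1f z %.1f"%(mx+h*np.sin(r),mz+h*np.cos(r)), "TCP", np.round([566.7+.945*(mx+h*np.sin(r)),-265.4-.328*(mx+h*np.sin(r)),113.5+mz+h*np.cos(r)-8],1))
E
```

```text
[ 565.7 -264.8  169.8    1.2    1.    -1.6] 14.45
0 G-tip x' -1.3 z 64.0 TCP [ 565.5 -265.   169.5]
6 G-tip x' 5.2 z 62.4 TCP [ 571.6 -267.1  167.9]
12 G-tip x' 11.4 z 59.4 TCP [ 577.5 -269.1  164.9]
18 G-tip x' 17.3 z 55.7 TCP [ 583.  -271.1  161.2]
25 G-tip x' 23.5 z 50.3 TCP [ 588.9 -273.1  155.8]
```

View pics/n2.png

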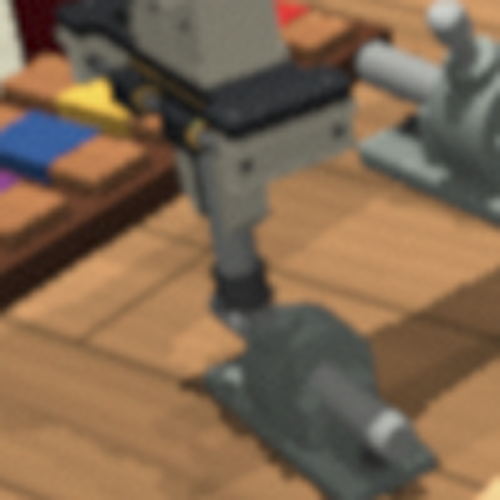

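The cup at crop (243,295), which is scene (158.6,179), now covers the nipple tip. The light spot at its lower left is the far shaft end. No vertical contact force yet, so I swing through the arc to tilt the coupler on the nipple.

Call:
apply_moves([
  [0.16,0,0.04,0],
  [0.16,0,0.04,0],
  [0.16,0,0.04,0],
  [0.16,0,0.04,0],
  [0.15,0,0.07,0],
  [0.15,0,0.07,0],
  [0.15,0,0.08,0],
  [0.15,0,0.08,0],
])

```text
time: 15.25
position: [577.6, -269.0, 165.2]
orientation: [-3.141, -0.0, -0.331]
ft_force: [-0.3, 2.4, 1.0]
grip_width: 0.261
grasp_force: 8.0
```

```bash
cat >> h.py <<'E'
def rep(n=3):
    s=[]
    for k in range(n):
        f=grab_frame("wrist");q=state();s.append([*q["position"],*q["ft_force"],*(10*q["moment"])])
    m=np.mean(s,0);d=m[:3]-[566.7,-265.4,105.5]
    print(m.round(1),"G-tip x' %.1f y' %.1f z %.1f"%(d[0]*.945-d[1]*.328,d[0]*.328+d[1]*.945,d[2]),state()["time"],state()["grasp_force"]);return f
E
python3 - <<'E'
from h import *
f=rep()
b=cv2.resize(f["color"][130:250,190:310],(500,500),interpolation=cv2.INTER_CUBIC)
cv2.imwrite("pics/n3.png",b[...,::-1])
E
```

```text
[ 5.777e+02 -2.690e+02  1.650e+02  8.000e-01  3.600e+00  8.000e-01
  9.000e+00 -1.400e+00 -2.000e-01] G-tip x' 11.5 y' 0.2 z 59.5 15.4 8.001411706209183
```

Call:
apply_moves([
  [0,-0.1,0,0],
  [0,-0.1,0,0],
  [0,0,0,0],
  [0,0,0,0],
  [0,0,0,0],
  [0,0,0,0],
  [0,0,0,0],
  [0,0,0,0],
])

```text
time: 16.2
position: [577.9, -267.3, 165.1]
orientation: [3.142, -0.0, -0.331]
ft_force: [0.1, -0.3, -1.9]
grip_width: 0.259
grasp_force: 8.0
```

```bash
python3 - <<'E'
from h import *
f=rep();s=grab_frame("scene")
b=cv2.resize(f["color"][130:250,190:310],(400,400),interpolation=cv2.INTER_CUBIC)
a=cv2.resize(s["color"][140:200,130:190],(400,400),interpolation=cv2.INTER_CUBIC)
cv2.imwrite("pics/n3.png",np.hstack([b,a])[...,::-1])
E
```

```text
[ 5.779e+02 -2.672e+02  1.651e+02  1.000e-01 -4.000e-01 -1.200e+00
  4.000e-01 -0.000e+00  2.000e-01] G-tip x' 11.2 y' 2.0 z 59.6 16.35 7.993388772010803
```

View pics/n3.png

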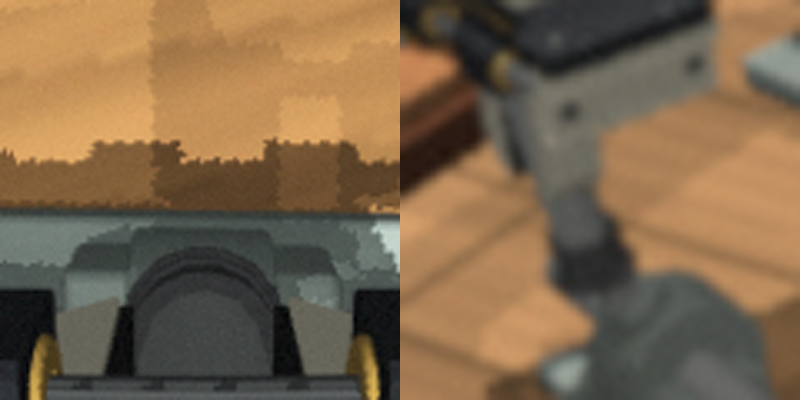

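The coupler is tilting as wanted: the scene half shows the cup at (594,262), offset from the handle at (575,210), over the boss. The side force is gone, so I continue the arc to 25°.

Call:
apply_moves([
  [0.16,0,0.09,0],
  [0.16,0,0.09,0],
  [0.16,0,0.1,0],
  [0.16,0,0.1,0],
  [0.15,0,0.12,0],
  [0.15,0,0.12,0],
  [0.15,0,0.13,0],
  [0.15,0,0.13,0],
])

```text
time: 17.2
position: [590.9, -271.6, 157.1]
orientation: [3.142, -0.003, -0.331]
ft_force: [0.9, -0.1, 4.2]
grip_width: 0.255
grasp_force: 8.0
```

```bash
python3 -c "
from h import *
rep()"
```

```text
[ 5.910e+02 -2.717e+02  1.570e+02  1.200e+00 -4.000e-01  5.300e+00
  1.000e-01 -1.800e+00 -3.000e-01] G-tip x' 25.0 y' 2.1 z 51.5 17.35 8.000431805849075
```

Call:
apply_moves([
  [0,0,0,0],
  [0,0,0,0],
  [0,0,0,0],
  [-0.04,0,0.09,0],
  [-0.04,0,0.09,0],
  [-0.04,0,0.09,0],
  [-0.04,0,0.09,0],
  [0,0,0,0],
], squeeze=30)

```text
time: 18.15
position: [589.3, -271.1, 153.5]
orientation: [3.142, -0.003, -0.331]
ft_force: [2.1, -0.5, 5.9]
grip_width: 0.26
grasp_force: 30.0
```

```bash
python3 -c "
from h import *
rep()"
```

```text
[ 5.893e+02 -2.710e+02  1.535e+02  2.900e+00 -1.200e+00  6.000e+00
 -5.000e-01 -5.700e+00 -3.000e-01] G-tip x' 23.2 y' 2.1 z 48.0 18.3 30.000793039798737
```

Call:
apply_moves([
  [-0.04,0,0.09,0],
  [-0.04,0,0.09,0],
  [-0.04,0,0.09,0],
  [-0.04,0,0.09,0],
  [-0.05,0,0.09,0],
  [0,0,0,0],
  [0,0,0,0],
  [0,0,0,0],
], squeeze=45)

```text
time: 19.1
position: [586.6, -270.1, 148.4]
orientation: [-3.141, -0.001, -0.331]
ft_force: [4.9, -1.4, 1.3]
grip_width: 0.255
grasp_force: 45.0
```

```bash
python3 -c "
from h import *
rep()"
```

```text
[ 5.867e+02 -2.701e+02  1.484e+02  4.600e+00 -1.700e+00  1.900e+00
 -2.300e+00 -1.160e+01 -4.000e-01] G-tip x' 20.4 y' 2.1 z 42.9 19.25 45.0003308057785
```

Call:
apply_moves([
  [0.05,0,0.02,0],
  [0.04,0,0.02,0],
  [-0.04,0,0.09,0],
  [-0.04,0,0.09,0],
  [-0.02,0,0.05,0],
  [0,0,0,0],
  [0,0,0,0],
  [0,0,0,0],
], squeeze=55)

```text
time: 20.05
position: [586.4, -270.0, 146.6]
orientation: [3.141, -0.001, -0.331]
ft_force: [3.3, -0.6, 7.2]
grip_width: 0.253
grasp_force: 55.0
```

```bash
python3 - <<'E'
from h import *
f=rep();s=grab_frame("scene");t=grab_frame("top")
b=cv2.resize(f["color"][130:250,190:310],(400,400),interpolation=cv2.INTER_CUBIC)
a=cv2.resize(s["color"][140:200,130:190],(400,400),interpolation=cv2.INTER_CUBIC)
c=cv2.resize(s["color"][190:290,180:380],(400,200),interpolation=cv2.INTER_CUBIC)
d=cv2.resize(t["color"][140:240,130:330],(400,200),interpolation=cv2.INTER_CUBIC)
cv2.imwrite("pics/n4.png",np.vstack([np.hstack([b,a]),np.hstack([c,d])])[...,::-1])
E
```

```text
[ 5.864e+02 -2.700e+02  1.465e+02  2.500e+00 -7.000e-01  8.400e+00
  4.000e-01 -4.000e+00  1.000e-01] G-tip x' 20.1 y' 2.1 z 41.0 20.2 55.0018447637558
```

View pics/n4.png

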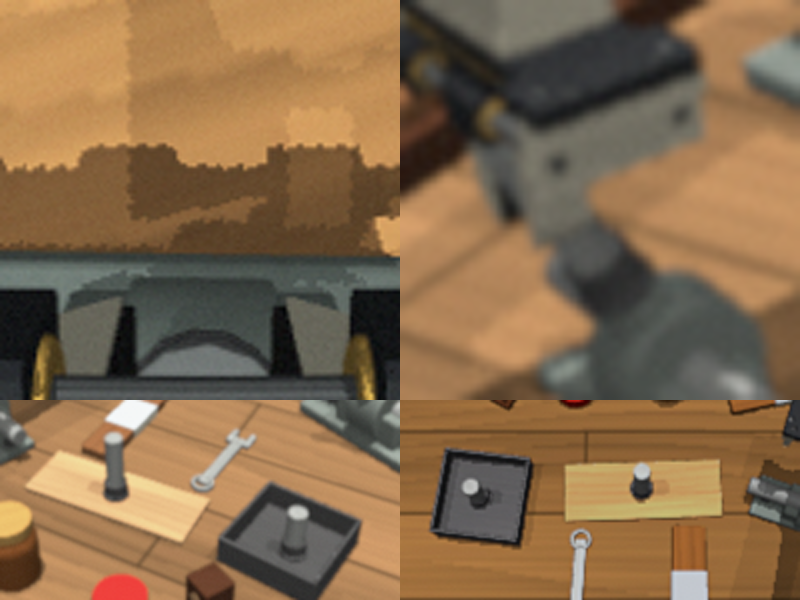

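The coupler sits tilted over the boss at (605,270) in the crop. The spare stands upright on the board at (115,465), and the short one stands in the tray at (295,530). The force fell to 5 N and then rose to 10 N, so it has snapped. I press a little further to confirm it is against the stop and fully seated.

Call:
apply_moves([
  [-0.02,0,0.05,0],
  [-0.02,0,0.05,0],
  [-0.02,0,0.04,0],
  [-0.02,0,0.04,0],
  [0,0,0,0],
  [0,0,0,0],
  [0,0,0,0],
  [0,0,0,0],
], squeeze=60)

```text
time: 21.1
position: [586.6, -270.1, 146.4]
orientation: [3.141, -0.003, -0.331]
ft_force: [1.6, 0.4, 15.1]
grip_width: 0.252
grasp_force: 60.0
```

```bash
python3 -c "
from h import *
rep()"
```

```text
[ 5.866e+02 -2.701e+02  1.464e+02  1.600e+00 -2.000e-01  1.550e+01
  2.200e+00 -3.000e-01 -0.000e+00] G-tip x' 20.3 y' 2.1 z 40.9 21.25 60.00372648239136
```

Call:
apply_moves([
  [-0.05,0,0,0],
  [0,0,0,0],
  [0,0,0,0],
  [0,0,0,0],
  [0,0,0,0],
  [0,0,0,0],
  [0,0,0,0],
  [0,0,0,0],
])

```text
time: 22.05
position: [586.5, -270.0, 146.4]
orientation: [3.141, -0.004, -0.331]
ft_force: [2.2, 0.4, 15.3]
grip_width: 0.253
grasp_force: 60.0
```

```bash
python3 -c "
from h import *
rep();print(close_job())"
```

```text
[ 5.864e+02 -2.700e+02  1.464e+02  3.200e+00  0.000e+00  1.450e+01
  1.300e+00 -2.300e+00 -3.000e-01] G-tip x' 20.2 y' 2.1 z 40.9 22.2 60.0035959482193
the job is handed in; nothing more can be done
None
```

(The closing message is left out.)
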